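# Turn the well slab over on the drying rack

### The arm

A 6-joint arm with a two-finger parallel gripper is mounted at the origin on the work surface. World frame = base frame: x ahead of the robot, y to its left, z up, the work surface at z = 0. Lengths are in mm, angles in rad, forces in N, time in s.
With the tool pointing down it reaches from about 275 to 750 mm from the base axis. Payload 10.2 kg.
Tool frame: the origin (TCP) lies at the very end of the fingers, on their centre line; the grasp point (between the pads) lies 19 mm behind it; z points along the fingers, x is the direction in which the jaws open and shut, and the axes are right-handed (so a half turn about z gives the same grasp; the last joint's range is limited). The gripper opens to 85 mm and grips with 20 to 120 N. Pads are 22 mm wide; open, the fingers measure 114 mm over their backs; the gripper's body (76 mm by 85 mm) begins 54 mm behind the grasp point. The pads swing forward as they close: fully open they stand 13 mm farther back than shut.
Start: joints at [0.897, 0.313, 1.498, -0, 1.331, -0.223], TCP at [228.748, 472.552, 231.294] pointing down, gripper open.
Joint ranges: [-2.94, 2.94], [-0.97, 2.17], [0.19, 2.56], [-1.23, 4.37], [0.02, 3.11], [-2.88, 2.88]. Speed limits (rad/s): [2.39, 2.39, 3.01, 3.14, 3.14, 3.14].

### API

Orientations are given as a unit quaternion [w, x, y, z].
In Python, from rig import telemetry, capture, camera_model, finish_job gives the robot as it stands.
- The arm moves only by the shell command python3 -m inch 'ROWS' [FORCE]. ROWS is JSON, a list of rows, each a list of 5 numbers: the shift along the tool's x, y, z in m, then the turn about the tool's z in rad, then the finger opening in m, from 0 to 0.0854. A call has exactly 5 rows; each row shifts and turns the pose as measured when the row begins, along the tool's axes as they then stand; what a row does not reach is not made up. A row lasts 1/12 s, in which the tool goes at most 41.7 mm and 7.16 degrees, less where a joint would pass 70% of its speed; a pose out of reach is approached as far as the arm can. A call with a gripper value outside its range is refused whole. The fingers move at their own pace and stop on an object; FORCE is the grip in N (left out, the last holds). Time passes only in rows, so rows that do not move let the fingers close, or fill a call up. It gives the time, the measured TCP pose, the force and the opening at its end, in the units of the state.
- telemetry.sense(): the state, without advancing time (a new reading comes with each control period).
- capture(name): name is "scene" or "side" or "wrist"; returns the picture (400x640x3 uint8, blue, green, red); there is no depth.
- camera_model(name): a dict with "mtx" (3x3 intrinsics, pixels), "k1" (the pictures are not rectified: a ray, as slopes to the right and down, at radius r is drawn at 1 + k1 r^2 times it, then the intrinsics apply), "camera_from_world" (4x4, takes a point from world to camera coordinates). Camera axes: x right, y down, z forward; pixel columns grow to the right and rows downward; lengths in mm; the calibration is good to about 2 mm. A picture is of the moment at which its call begins: read the wrist's pose just before it. camera_model takes no time and is no camera call; for the wrist camera it gives the pose at the moment of the call.
- finish_job(): hands the job in, once; it reports no verdict.
The state is a dict: "time_s": time; "joints": joint angles; "dq": joint speeds; "tau": joint torques, N m; "eef_pos": TCP position; "ee_rot": TCP orientation; "force": force on the tool from outside, world axes, zero at the start; "wrist_torque": the same for the moment, N m; "grip_width": opening from 0.0 (shut) to 1.0 (fully open).
Only numpy, scipy, OpenCV 4.12 (cv2) and the standard library are available. Lean on these libraries where they do the work, as an engineer would, in place of code of your own. Each camera call takes 0.05 s, during which the arm holds its last target. There are 200 camera calls.

### The job

Two washed white mixing slabs lean side by side on the same wing of the V-shaped steel drying rack. Take the one with the round wells in its upper face and turn it over like the page of a book onto the rack's other wing, so that it leans there flat, foot in the valley and square with the rack, with its wells facing down to drain. Lay it down gently without letting it fall over, and leave the plain slab where it is.

Things in the scene. Friction and masses are not known exactly. Their poses are not given: they have to be found in the camera images.
- well_slab: White ceramic slab 70 wide (x) x 120 long (y) x 12 mm thick (z), 0.17-0.34 kg; six round wells 20 mm across, 5 mm deep in one face, none in its upper 35 mm. Origin at its centre; z out of the wells face, y up the slab. Starts on the rack's +y wing, wells up, its x along the rack's; its upper 55 mm stand free of the wing, to pinch across the thickness, fingers tilted 35 deg along the slab.
- plain_slab: White ceramic slab of the same size and axes, 0.24 kg, smooth on both faces, leaning on the same +y wing beside the well slab, 90 to 130 mm from centre to centre. The two may be in either order. Leave it alone.
- rack: Fixed steel V rack. Origin: centre of its underside, z up. Its wings, 250 mm long along x, rise to +y and -y at 55 deg from horizontal; inner faces meet in a valley line along x, 15 mm above the origin, y = 0; each 65 mm wide up the slope, 4 mm thick. A slab lying home on a wing has its lower end 5 mm up the slope from the valley, its centre 65 mm up and 6 mm off the wing. The -y wing is empty.
Not all that is in view belongs to the job. What is shaped like the well_slab but purple or yellow is not meant.

How it is judged:
By the outcome, as a careful person would: the job done as asked, in the order asked, and still so for the second after the job is handed in, with the robot touching nothing.
It also fails if it takes over 38 s, if anything falls off the work surface, if the arm or the gripper's body presses on something with over 40 N, if the wrist force passes 120 N, or if a joint passes its speed limit or range.

## Working session

There is one attempt and no reset: what is moved stays moved. The work goes in short steps, Python scripts to look and compute and a shell command to move; the robot and the scene stay as the last step left them, time stands still between calls to the robot, and variables do not carry over. Pictures are saved under pics/ and viewed, about 8 in all and at most 12, crops included, and the job is handed in when it is done.

```bash
mkdir -p pics; ls; python3 - <<'E'
from rig import telemetry, capture, camera_model
import cv2,numpy as np
print(telemetry.sense())
for n in("scene","side"):
    cv2.imwrite(f"pics/{n}0.png",capture(n))
    m=camera_model(n);print(n,np.round(m["mtx"],1).tolist(),m["k1"],np.round(m["camera_from_world"],3).tolist())
E
```

```text
pics
{'time_s': 0.0, 'joints': array([ 8.96616534e-01,  3.13435423e-01,  1.49844916e+00,  1.24136156e-05,
        1.33101214e+00, -2.23374652e-01]), 'dq': array([ 0.00045924, -0.0006014 , -0.00045257,  0.00021245,  0.00049721,
       -0.00091066]), 'tau': array([ 6.50202346e-04, -4.12268043e+01, -2.59746981e+01, -7.67339839e-05,
        4.12889887e-03, -8.90307007e-06]), 'eef_pos': array([228.56438165, 472.34084794, 230.73799489]), 'ee_rot': array([ 2.09677317e-04,  8.47258057e-01,  5.31181099e-01, -6.17432480e-04]), 'force': array([-0.10111627, -1.14953831, -0.89665776]), 'wrist_torque': array([ 0.01709445,  0.0429861 , -0.0221768 ]), 'grip_width': 0.9978984757765061}
scene [[470.5, 0.0, 322.9], [0.0, 470.5, 202.2], [0.0, 0.0, 1.0]] -0.13751950860727313 [[0.49, 0.872, 0.019, -254.796], [0.569, -0.303, -0.764, -204.65], [-0.66, 0.385, -0.644, 1286.826], [0.0, 0.0, 0.0, 1.0]]
side [[413.9, 0.0, 316.4], [0.0, 413.9, 199.0], [0.0, 0.0, 1.0]] -0.006676669273594523 [[0.982, -0.188, -0.007, -463.4], [-0.132, -0.664, -0.736, 139.967], [0.134, 0.724, -0.677, 615.974], [0.0, 0.0, 0.0, 1.0]]
```

View pics/scene0.png

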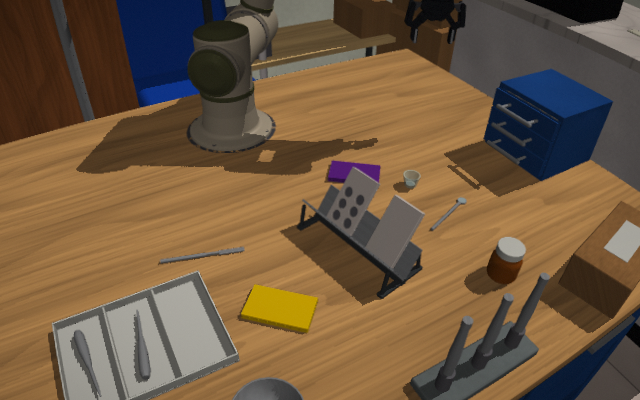

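View pics/side0.png

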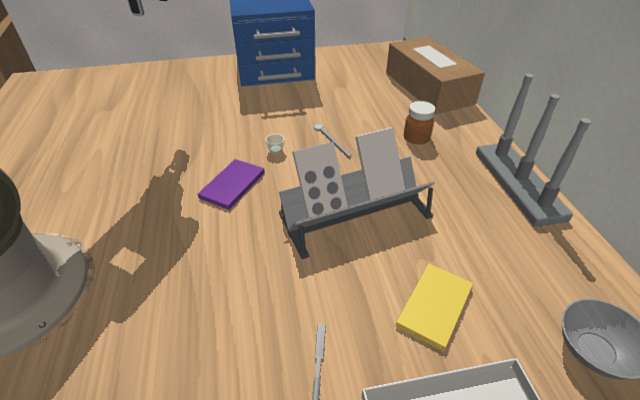

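Two candidates lean on the rack. At scene (352,203) / side (320,180) the slab has wells, and at scene (395,232) / side (380,163) it is plain. The purple and yellow blocks lie on the table and are decoys. I'll confirm with enlarged crops and read the corners.

```bash
python3 - <<'E'
import cv2
a=cv2.imread("pics/scene0.png")[155:305,285:435]
b=cv2.imread("pics/side0.png")[115:265,270:445]
cv2.imwrite("pics/c1.png",cv2.resize(a,(600,600),interpolation=cv2.INTER_CUBIC))
cv2.imwrite("pics/c2.png",cv2.resize(b,(700,600),interpolation=cv2.INTER_CUBIC))
E
```

```text
(no output)
```

View pics/c1.png

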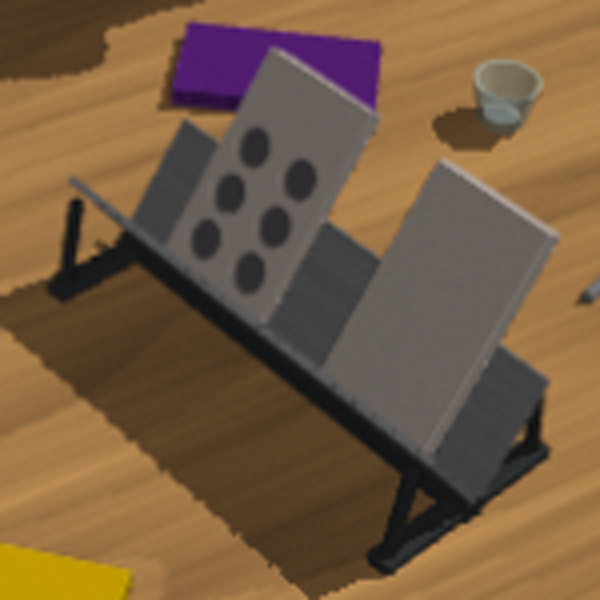

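View pics/c2.png

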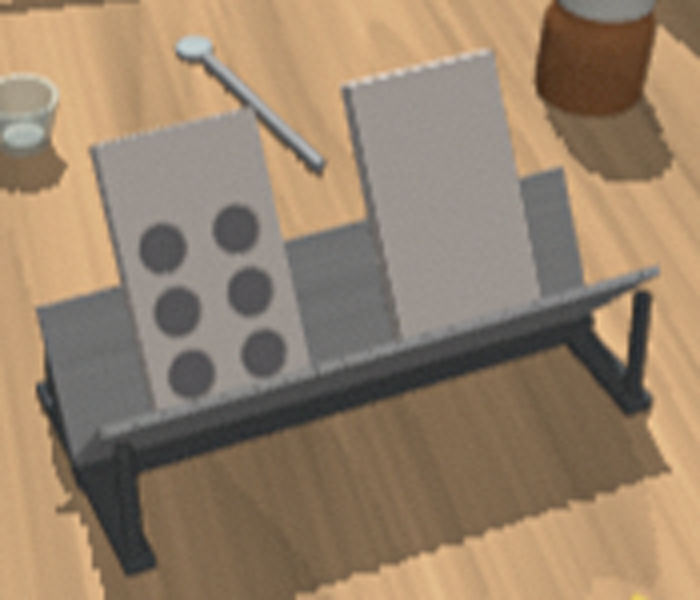

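The crops confirm it: the left slab has six wells and the right one is plain. Next I'll fit the rack pose and the slab offsets.

```bash
cat > h.py <<'E'
import numpy as np
from scipy.optimize import least_squares
c,s_=np.cos(np.radians(55)),np.sin(np.radians(55))
def proj(m,P):
    P=np.asarray(P,float); T=m["camera_from_world"]; q=P@T[:3,:3].T+T[:3,3]
    r=q[:,:2]/q[:,2:]; r=r*(1+m["k1"]*(r**2).sum(1,keepdims=True))
    return r@np.array(m["mtx"])[:2,:2].T+np.array(m["mtx"])[:2,2]
def wing(x,s,n,side=1): return [x,side*(s*c-n*s_),15+s*s_+n*c]
def toworld(p,P):
    x,y,a=p[:3]; R=np.array([[np.cos(a),-np.sin(a),0],[np.sin(a),np.cos(a),0],[0,0,1]])
    return np.asarray(P)@R.T+[x,y,0]
E
python3 - <<'E'
from h import *
from rig import camera_model
def pts(p):
    u,v=p[3],p[4]
    return toworld(p,[wing(-125,65,0),wing(125,65,0),wing(-125,65,0,-1),wing(125,65,0,-1),
      wing(u-35,125,12),wing(u+35,125,12),wing(v-35,125,12),wing(v+35,125,12)])
sc=np.array([(185,122),(548,380),(72,181),(475,503),(268,53),(372,121),(438,167),(552,239)])/4-.375+[285,155]
sd=np.array([(38,308),(563,168),(103,432),(655,270),(95,150),(250,115),(347,90),(490,54)])/4-.375+[270,115]
M=[(camera_model("scene"),sc),(camera_model("side"),sd)]
f=lambda p:np.concatenate([(proj(m,pts(p))-o).ravel() for m,o in M])
r=least_squares(f,[400,300,.1,-50,50],loss="soft_l1",x_scale=[100,100,.3,50,50])
print(r.x,np.round(f(r.x).reshape(-1,2),1).tolist())
p=r.x
print("grasp pt s100,s110, final", toworld(p,[wing(p[3],100,6),wing(p[3],108,6),wing(p[3],108,6,-1)]))
from rig import telemetry
from scipy.spatial.transform import Rotation as R
st=telemetry.sense(); print(R.from_quat(st["ee_rot"][[1,2,3,0]]).as_matrix().round(3))
E
```

```text
[ 5.54027757e+02  5.78610850e+01  2.08878106e-01 -5.37412549e+01
  6.02218086e+01] [[-1.4, -0.2], [-0.3, 0.6], [-0.6, -0.3], [-9.6, -9.9], [-0.3, -1.2], [-1.1, -1.8], [-0.7, -2.2], [-0.4, -1.3], [0.4, 0.2], [0.4, -1.1], [0.3, -0.6], [1.4, -2.1], [0.2, -1.6], [1.1, -2.7], [0.6, -2.4], [1.0, -2.4]]
grasp pt s100,s110, final [[490.57995542  98.02000793 100.35666305]
 [489.62844937 102.50888214 106.9098794 ]
 [513.28077551  -9.07455633 106.9098794 ]]
[[ 0.436  0.9   -0.001]
 [ 0.9   -0.436 -0.001]
 [-0.001 -0.    -1.   ]]
```

```bash
python3 -m inch '[[0,0,0,0.12,0.0854],[0,0,0,0.12,0.0854],[0,0,0,0.12,0.0854],[0,0,0,0.12,0.0854],[0,0,0,0.12,0.0854]]' 20
python3 -m inch '[[0,0,0,0.12,0.0854],[0,0,0,0.12,0.0854],[0,0,0,0.09,0.0854],[0,0,0,0,0.0854],[0,0,0,0,0.0854]]'
```

```text
time_s: 0.52
eef_pos: [228.1, 471.7, 229.0]
ee_rot: [0.002, 0.969, 0.247, -0.002]
force: [-0.7, 0.1, 0.5]
grip_width: 0.995
time_s: 0.93
eef_pos: [227.6, 471.0, 227.3]
ee_rot: [0.003, 0.997, 0.076, -0.003]
force: [0.1, 0.3, 0.9]
grip_width: 1.001
```

```bash
python3 -m inch '[[0,0,0,-0.055,0.0854],[0.015,0.035,-0.001,0,0.0854],[0.015,0.035,-0.001,0,0.0854],[0.015,0.035,-0.001,0,0.0854],[0.015,0.035,-0.001,0,0.0854]]'
python3 -m inch '[[0.015,0.035,-0.001,0,0.0854],[0.015,0.035,-0.001,0,0.0854],[0.015,0.035,-0.001,0,0.0854],[0.015,0.035,-0.001,0,0.0854],[0.015,0.035,-0.001,0,0.0854]]'
```

```text
time_s: 1.35
eef_pos: [315.0, 347.2, 230.3]
ee_rot: [0.003, 0.993, 0.118, -0.004]
force: [1.5, 1.5, 0.5]
grip_width: 0.999
time_s: 1.77
eef_pos: [433.4, 187.2, 236.0]
ee_rot: [0.003, 0.992, 0.127, -0.004]
force: [1.2, 0.3, 0.1]
grip_width: 1.0
```

```bash
python3 -m inch '[[0.012,0.033,0,0.045,0.0854],[0.012,0.033,0,0,0.0854],[0.012,0.032,0,0,0.0854],[0,0,0,0,0.0854],[0,0,0,0,0.0854]]'
python3 - <<'E'
from rig import *
from h import *
import cv2
m=camera_model("wrist"); im=capture("wrist"); st=telemetry.sense()
print(st["eef_pos"],st["ee_rot"])
p=[554.03,57.86,.2089,-53.74,60.2]
P=toworld(p,[wing(p[3]-35,125,12),wing(p[3]+35,125,12),wing(p[3]-35,125,0),wing(p[3]+35,125,0),wing(p[4]-35,125,12),wing(p[4]+35,125,12),wing(-125,65,0,-1),wing(125,65,0,-1),wing(-125,65,0),wing(125,65,0)])
uv=proj(m,P);print(uv.round(1))
for a in uv: cv2.circle(im,(int(a[0]),int(a[1])),3,(0,0,255),1)
cv2.imwrite("pics/w1.png",im); np.save("w1.npy",m["camera_from_world"])
E
```

```text
time_s: 2.18
eef_pos: [495.9, 88.5, 235.6]
ee_rot: [0.004, 0.994, 0.107, -0.004]
force: [-0.3, -0.6, -0.4]
grip_width: 0.997
[495.83593585  88.72189491 235.57702056] [ 0.00372479  0.99417633  0.10762714 -0.003993  ]
[[278.5 177.3]
 [360.4 178. ]
 [279.2 164.4]
 [360.  164.9]
 [411.7 178.4]
 [492.8 179.2]
 [257.5 249.9]
 [476.7 251.6]
 [252.9 186.8]
 [488.9 188.8]]
```

View pics/w1.png

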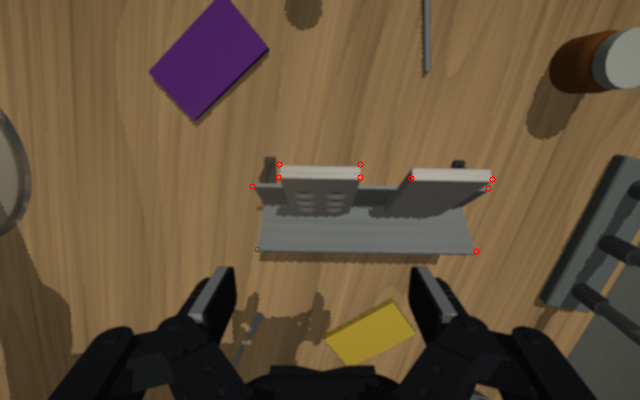

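```bash
python3 -m inch '[[-0.0033,-0.0107,0.01,0.006,0.0854],[0,0,0.025,0,0.0854],[0,0,0.025,0,0.0854],[0,0,0.025,0,0.0854],[0,0,0,0,0.0854]]'
python3 - <<'E'
from h import *
from rig import *
st=telemetry.sense();p=[554.03,57.86,.2089,-53.74]
a=p[2];w,x,y,z=st["ee_rot"]
d=toworld(p,[wing(p[3],102,6)])[0]-st["eef_pos"]
print(st["eef_pos"],"yaw",2*np.arctan2(y,x),"tool dx,dy",d@[np.cos(a),np.sin(a),0],d@[np.sin(a),-np.cos(a),0],d[2])
# path of centre-plane grip point, rack frame, g along slab from foot=97
from scipy.optimize import brentq
for th in range(55,126,10):   # slab direction angle from +y horizontal
    t=np.radians(th);dr=np.array([np.cos(t),np.sin(t)]);n=np.array([-dr[1],dr[0]]) # n = wells side
    # foot centre F; corners F+-6n ; each must satisfy z>=tan55*|y| ; lowest F with F_y free
    T=np.tan(np.radians(55))
    A,B=6*n,-6*n  # A on -y wing, B on +y wing: F_z+A_z=-T(F_y+A_y); F_z+B_z=T(F_y+B_y)
    F=np.linalg.solve([[T,1],[-T,1]],[-T*A[0]-A[1],T*B[0]-B[1]])
    g=F+97*dr; print(th,g.round(1)+[0,15])
E
```

```text
time_s: 2.65
eef_pos: [488.1, 102.5, 149.3]
ee_rot: [0.004, 0.994, 0.111, -0.002]
force: [-0.2, 0.2, -0.7]
grip_width: 1.006
[488.08954375 102.48284173 149.28999612] yaw 0.22237521437145133 tool dx,dy 1.5128255262268304 3.737831968644658 -47.29502898396417
55 [ 53.2 101.5]
65 [ 39.2 110.7]
75 [ 24. 117.]
85 [  8.1 120.2]
95 [ -8.1 120.2]
105 [-24. 117.]
115 [-39.2 110.7]
125 [-53.2 101.5]
```

```bash
python3 -m inch '[[0.0015,0.0037,0.005,0.013,0.0854],[0,0,0.012,0,0.0854],[0,0,0.012,0,0.0854],[0,0,0.012,0,0.0854],[0,0,0,0,0.0854]]'
python3 - <<'E'
from h import *
from rig import *
import cv2
st=telemetry.sense();p=[554.03,57.86,.2089,-53.74]
a=p[2];w,x,y,z=st["ee_rot"]
d=toworld(p,[wing(p[3],102,6)])[0]-st["eef_pos"]
print(st["eef_pos"],"yaw",2*np.arctan2(y,x),"tool dx,dy",d@[np.cos(a),np.sin(a),0],d@[np.sin(a),-np.cos(a),0],d[2])
i=cv2.resize(capture("side")[60:270,240:450],(500,500),interpolation=cv2.INTER_CUBIC)
cv2.imwrite("pics/s2.png",i)
E
```

```text
time_s: 3.07
eef_pos: [492.1, 101.2, 112.1]
ee_rot: [0.004, 0.994, 0.107, 0.002]
force: [0.0, -0.6, -1.1]
grip_width: 1.0
[492.08803931 101.22526358 112.06941646] yaw 0.21484255954569878 tool dx,dy -2.1379397402239126 1.6783702690133615 -10.074449324174154
```

View pics/s2.png

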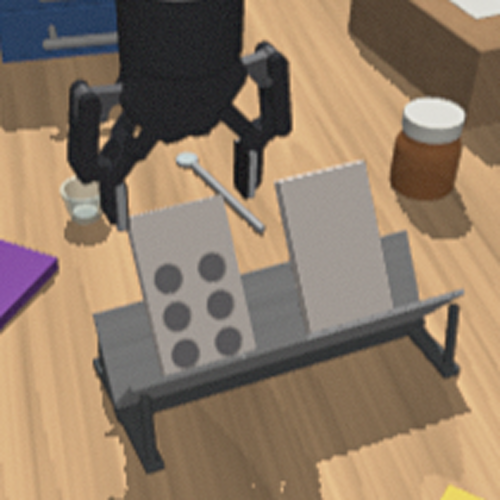

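```bash
python3 -m inch '[[-0.0025,0.0017,0.006,0.005,0.0854],[0,0,0.009,0,0.0854],[0,0,0.009,0,0.0854],[0,0,0.009,0,0.0854],[0,0,0,0,0.0854]]'
cat > w.py <<'E'
from h import *
from rig import *
import sys
st=telemetry.sense();p=[554.03,57.86,.2089,-53.74]
a=p[2];w,x,y,z=st["ee_rot"]
d=st["eef_pos"]-[p[0],p[1],0]
print("rack x,y,z",(d@[np.cos(a),np.sin(a),0]).round(1),(d@[-np.sin(a),np.cos(a),0]).round(1),d[2].round(1),"yaw err",(2*np.arctan2(y,x)-a).round(3),"tilt",w.round(4),z.round(4),"F",st["force"].round(1),"M",st["wrist_torque"].round(2),"g",st["grip_width"].round(3),"t",st["time_s"])
E
python3 w.py
```

```text
time_s: 3.53
eef_pos: [492.8, 98.8, 81.3]
ee_rot: [0.005, 0.994, 0.105, 0.006]
force: [-0.0, 0.6, -0.6]
grip_width: 0.997Traceback (most recent call last):
  File "w.py", line 7, in <module>
    print("rack x,y,z",(d@[np.cos(a),np.sin(a),0]).round(1),(d@[-np.sin(a),np.cos(a),0]).round(1),d[2].round(1),"yaw err",(2*np.arctan2(y,x)-a).round(3),"tilt",w.round(4),z.round(4),"F",st["force"].round(1),"M",st["wrist_torque"].round(2),"g",st["grip_width"].round(3),"t",st["time_s"])
                                                                                                                                                                                                                                                   ^^^^^^^^^^^^^^^^^^^^^^
AttributeError: 'float' object has no attribute 'round'
```

```bash
sed -i 's/st\["grip_width"\].round(3)/round(float(st["grip_width"]),3)/' w.py
python3 -m inch '[[-0.0023,0,0.001,0,0.0854],[0,0,0,0,0.076],[0,0,0,0,0.073],[0,0,0,0,0.070],[0,0,0,0,0.067]]' 25; python3 w.py
```

```text
time_s: 3.95
eef_pos: [490.3, 98.3, 80.1]
ee_rot: [0.005, 0.994, 0.105, 0.006]
force: [-0.2, -0.7, -1.2]
grip_width: 0.814
rack x,y,z -54.0 52.8 80.1 yaw err 0.001 tilt 0.0046 0.0056 F [-0.2 -0.7 -1.2] M [-0.03  0.18 -0.03] g 0.814 t 3.95
```

```bash
python3 -m inch '[[0,0,0,0,0.06],[0,0,0,0,0.06],[0,0,0,0,0.06],[0,0,0,0,0.06],[0,0,0,0,0.06]]' 25; python3 w.py; python3 - <<'E'
from rig import *
import cv2
a=cv2.resize(capture("side")[60:270,240:450],(400,400),interpolation=cv2.INTER_CUBIC)
b=cv2.resize(capture("scene")[120:320,280:480],(400,400),interpolation=cv2.INTER_CUBIC)
cv2.imwrite("pics/s3.png",cv2.hconcat([a,b]))
E
```

```text
time_s: 4.37
eef_pos: [490.2, 98.3, 80.1]
ee_rot: [0.005, 0.994, 0.105, 0.006]
force: [0.9, 0.3, -0.8]
grip_width: 0.814
rack x,y,z -54.0 52.8 80.1 yaw err 0.001 tilt 0.0046 0.0056 F [ 0.9  0.3 -0.8] M [0.04 0.07 0.  ] g 0.814 t 4.3667
```

View pics/s3.png

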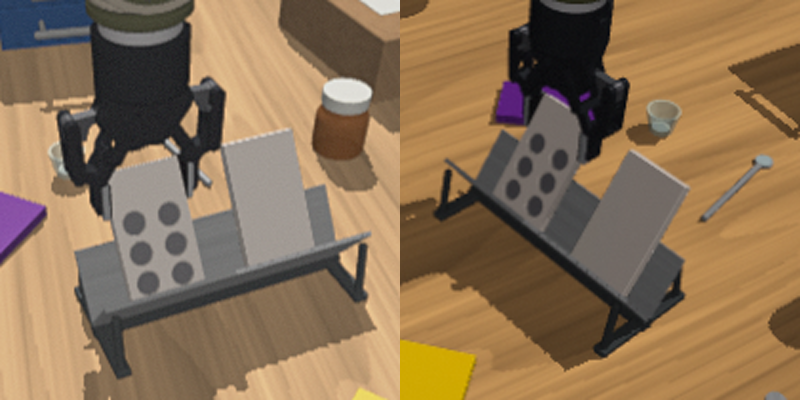

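```bash
python3 -m inch '[[0,0.002,-0.003,0,0.06],[0,0.003,-0.0025,0,0.06],[0,0.003,-0.0022,0,0.06],[0,0.003,-0.002,0,0.06],[0,0.003,-0.002,0,0.06]]'; python3 w.py
```

```text
time_s: 4.88
eef_pos: [492.0, 85.4, 92.3]
ee_rot: [0.003, 0.995, 0.104, 0.004]
force: [-0.8, 3.6, -2.6]
grip_width: 0.814
rack x,y,z -55.0 39.8 92.3 yaw err 0.0 tilt 0.0027 0.0042 F [-0.8  3.6 -2.6] M [ 0.94  0.28 -0.09] g 0.814 t 4.8833
```

```bash
python3 -m inch '[[0.0005,0.003,-0.0013,0,0.06],[0,0.0032,-0.0011,0,0.06],[0,0.0032,-0.001,0,0.06],[0,0.0032,-0.0008,0,0.06],[0,0.0032,-0.0007,0,0.06]]'; python3 w.py;  python3 - <<'E'
from rig import *
import cv2
a=cv2.resize(capture("side")[60:270,240:450],(400,400),interpolation=cv2.INTER_CUBIC)
b=cv2.resize(capture("scene")[120:320,280:480],(400,400),interpolation=cv2.INTER_CUBIC)
cv2.imwrite("pics/s4.png",cv2.hconcat([a,b]))
E
```

```text
time_s: 5.3
eef_pos: [495.4, 69.9, 99.2]
ee_rot: [0.001, 0.995, 0.104, 0.004]
force: [-2.1, 4.8, 1.3]
grip_width: 0.814
rack x,y,z -54.9 24.0 99.2 yaw err -0.001 tilt 0.0007 0.0037 F [-2.1  4.8  1.3] M [ 1.14  0.49 -0.12] g 0.814 t 5.3
```

View pics/s4.png

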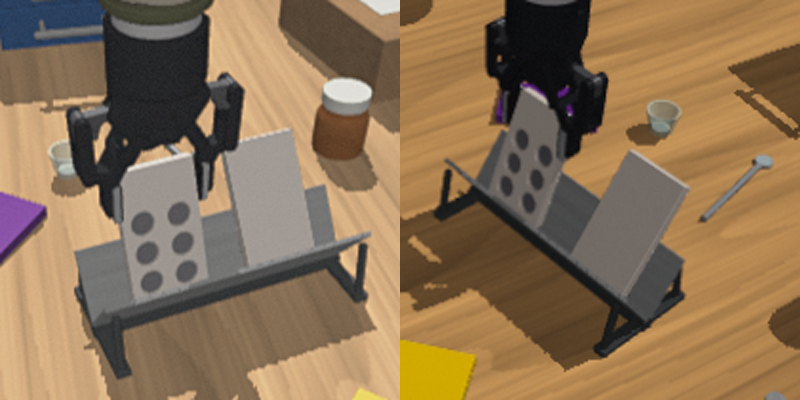

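The slab is upright-ish, pivoting in the grip with its foot in the valley. I'll carry on over the top.

```bash
python3 -m inch '[[0,0.0032,0,0,0.06],[0,0.0032,0,0,0.06],[0,0.0032,0,0,0.06],[0,0.0032,0,0,0.06],[0,0.0032,0,0,0.06]]'; python3 w.py;python3 -m inch '[[0,0.0032,0,0,0.06],[0,0.0032,0,0,0.06],[0,0.0032,0,0,0.06],[0,0.0032,0,0,0.06],[0,0.0032,0.0002,0,0.06]]'; python3 w.py
```

```text
time_s: 5.82
eef_pos: [498.6, 55.0, 102.9]
ee_rot: [-0.001, 0.995, 0.103, 0.004]
force: [-3.2, 4.7, 3.7]
grip_width: 0.812
rack x,y,z -54.8 8.7 102.9 yaw err -0.002 tilt -0.0013 0.0039 F [-3.2  4.7  3.7] M [ 1.16  0.79 -0.12] g 0.812 t 5.8167
time_s: 6.23
eef_pos: [501.9, 38.6, 104.7]
ee_rot: [-0.002, 0.995, 0.103, 0.004]
force: [-3.2, 4.0, 4.4]
grip_width: 0.813
rack x,y,z -55.0 -8.1 104.7 yaw err -0.002 tilt -0.002 0.0039 F [-3.2  4.   4.4] M [ 1.01  0.72 -0.08] g 0.813 t 6.2333
```

```bash
python3 - <<'E'
from rig import *
import cv2
a=cv2.resize(capture("side")[60:270,240:450],(400,400),interpolation=cv2.INTER_CUBIC)
b=cv2.resize(capture("scene")[120:320,280:480],(400,400),interpolation=cv2.INTER_CUBIC)
cv2.imwrite("pics/s5.png",cv2.hconcat([a,b]))
E
```

```text
(no output)
```

View pics/s5.png

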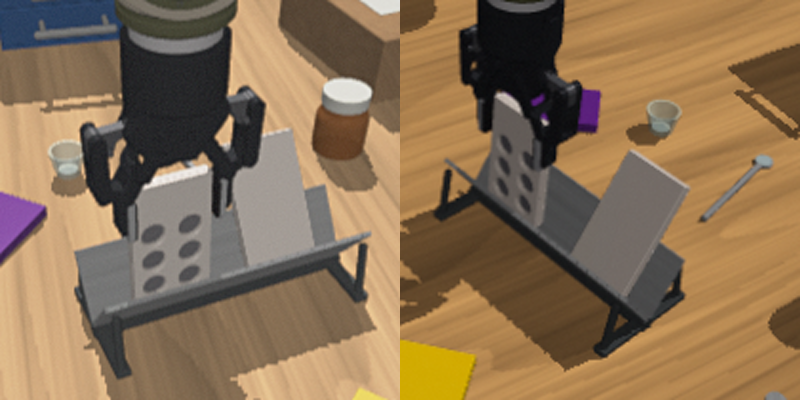

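```bash
python3 -m inch '[[0,0.002,0.002,0,0.06],[0,0.002,0.002,0,0.06],[0,0.002,0.002,0,0.06],[0,0.003,0.002,0,0.06],[0,0.003,0.002,0,0.06]]'; python3 w.py;python3 -m inch '[[0,0.0032,0.002,0,0.06],[0,0.0032,0.002,0,0.06],[0,0.0032,0.002,0,0.06],[0,0.0032,0.002,0,0.06],[0,0.0032,0.002,0,0.06]]'; python3 w.py
```

```text
time_s: 6.75
eef_pos: [506.7, 26.1, 97.4]
ee_rot: [-0.001, 0.995, 0.103, 0.007]
force: [-0.8, 3.0, 4.8]
grip_width: 0.814
rack x,y,z -52.9 -21.2 97.4 yaw err -0.002 tilt -0.0008 0.0071 F [-0.8  3.   4.8] M [0.72 0.48 0.  ] g 0.814 t 6.75
time_s: 7.17
eef_pos: [511.5, 8.7, 87.6]
ee_rot: [0.0, 0.995, 0.104, 0.009]
force: [-1.4, 3.0, 3.4]
grip_width: 0.812
rack x,y,z -51.8 -39.3 87.6 yaw err -0.001 tilt 0.0003 0.0088 F [-1.4  3.   3.4] M [ 0.72  0.34 -0.03] g 0.812 t 7.1667
```

```bash
python3 -m inch '[[0,0.003,0.0015,0,0.06],[0,0.003,0.0015,0,0.06],[0,0.003,0.0015,0,0.06],[0,0.002,0.0015,0,0.06],[0,0.001,0.001,0,0.06]]'; python3 w.py; python3 - <<'E'
from rig import *
import cv2
a=cv2.resize(capture("side")[60:270,240:450],(400,400),interpolation=cv2.INTER_CUBIC)
b=cv2.resize(capture("scene")[120:320,280:480],(400,400),interpolation=cv2.INTER_CUBIC)
cv2.imwrite("pics/s6.png",cv2.hconcat([a,b]))
E
```

```text
time_s: 7.58
eef_pos: [514.6, -5.3, 79.2]
ee_rot: [0.001, 0.995, 0.103, 0.009]
force: [0.7, 1.5, 0.9]
grip_width: 0.814
rack x,y,z -51.7 -53.6 79.2 yaw err -0.002 tilt 0.0007 0.0087 F [0.7 1.5 0.9] M [ 0.5   0.03 -0.04] g 0.814 t 7.5833
```

View pics/s6.png

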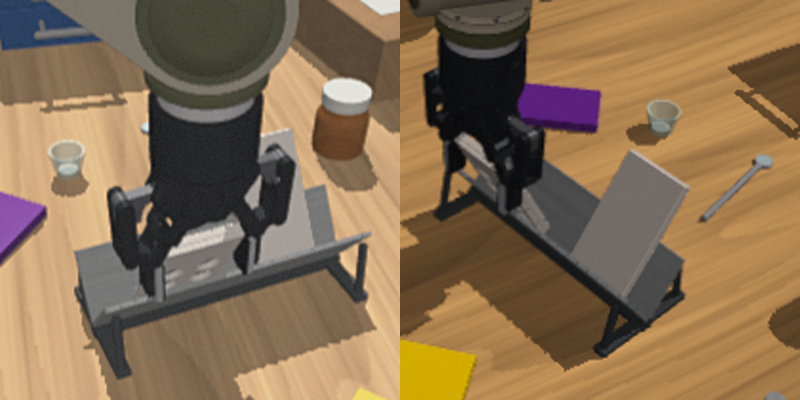

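```bash
python3 -m inch '[[0,0.001,0.001,0,0.06],[0,0.001,0.0005,0,0.06],[0,0,0,0,0.06],[0,0,0,0,0.06],[0,0,0,0,0.06]]'; python3 w.py;python3 -m inch '[[0,0.001,0.001,0,0.06],[0,0.001,0.001,0,0.06],[0,0.001,0,0,0.06],[0,0,0,0,0.06],[0,0,0,0,0.06]]'; python3 w.py
```

```text
time_s: 8.1
eef_pos: [515.0, -7.2, 77.7]
ee_rot: [0.001, 0.995, 0.104, 0.009]
force: [0.1, 1.7, 2.2]
grip_width: 0.815
rack x,y,z -51.6 -55.5 77.7 yaw err -0.001 tilt 0.0009 0.0088 F [0.1 1.7 2.2] M [ 0.45  0.09 -0.  ] g 0.815 t 8.1
time_s: 8.52
eef_pos: [515.7, -10.2, 75.4]
ee_rot: [0.001, 0.995, 0.104, 0.009]
force: [-0.6, 1.4, 2.1]
grip_width: 0.816
rack x,y,z -51.6 -58.6 75.4 yaw err -0.001 tilt 0.0007 0.0088 F [-0.6  1.4  2.1] M [ 0.46  0.1  -0.03] g 0.816 t 8.5167
```

```bash
cat > ov.py <<'E'
from rig import *
from h import *
import cv2,sys
p=[554.03,57.86,.2089,float(sys.argv[2])]
P=toworld(p,[wing(p[3]+a,s,n,-1) for s,n in((125,0),(125,12),(5,12)) for a in(-35,35)]+[wing(a,65,0,-1) for a in(-125,125)])
o=[]
for n,(x0,y0,w,h) in {"side":(275,125,100,150),"scene":(310,145,100,150)}.items():
    m=camera_model(n);im=cv2.resize(capture(n)[y0:y0+h,x0:x0+w],(400,600),interpolation=cv2.INTER_CUBIC)
    for u,v in proj(m,P): cv2.circle(im,(int((u-x0+.375)*4),int((v-y0+.375)*4)),3,(0,0,255),-1)
    o.append(im)
cv2.imwrite(sys.argv[1],cv2.hconcat(o))
E
python3 ov.py pics/s7.png -53
```

```text
(no output)
```

View pics/s7.png

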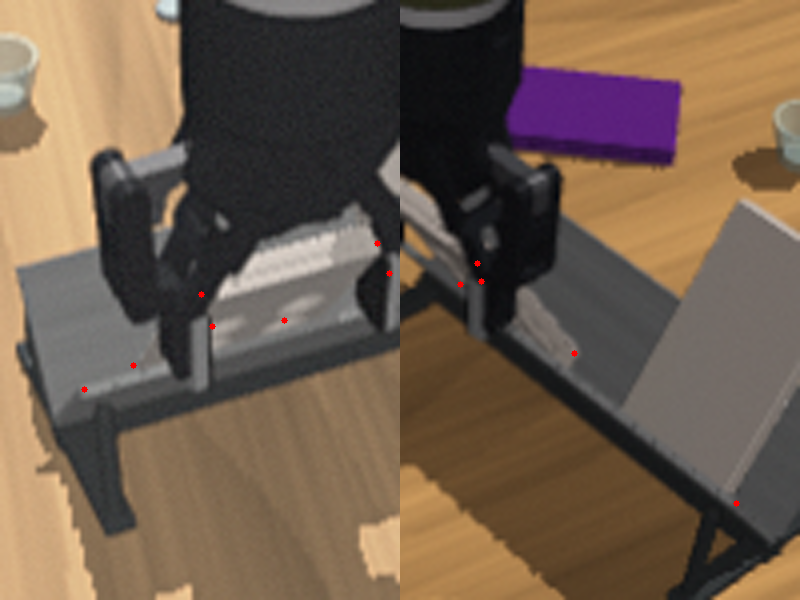

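The foot sits in the valley, matching the overlay, but the top end is still about 8–10 mm short of home. I'll keep lowering along the swing until it makes contact.

```bash
python3 -m inch '[[0,0.0012,0.0006,0,0.06],[0,0.0012,0.0006,0,0.06],[0,0.0012,0.0006,0,0.06],[0,0,0,0,0.06],[0,0,0,0,0.06]]'; python3 w.py;python3 -m inch '[[0,0.0012,0.0006,0,0.06],[0,0.0012,0.0006,0,0.06],[0,0.0005,0.0003,0,0.06],[0,0,0,0,0.06],[0,0,0,0,0.06]]'; python3 w.py
```

```text
time_s: 9.03
eef_pos: [516.4, -13.8, 73.2]
ee_rot: [0.001, 0.995, 0.104, 0.009]
force: [-0.5, 1.4, 0.4]
grip_width: 0.815
rack x,y,z -51.6 -62.3 73.2 yaw err -0.001 tilt 0.0005 0.0086 F [-0.5  1.4  0.4] M [ 0.45  0.09 -0.05] g 0.815 t 9.0333
time_s: 9.45
eef_pos: [516.9, -16.2, 71.6]
ee_rot: [-0.0, 0.995, 0.104, 0.008]
force: [-0.1, 3.0, 0.6]
grip_width: 0.816
rack x,y,z -51.7 -64.8 71.6 yaw err -0.001 tilt -0.0001 0.0084 F [-0.1  3.   0.6] M [0.64 0.05 0.02] g 0.816 t 9.45
```

```bash
python3 -m inch '[[0,0.001,0.0006,0,0.06],[0,0.001,0.0006,0,0.06],[0,0,0,0,0.06],[0,0,0,0,0.06],[0,0,0,0,0.06]]'; python3 w.py;python3 - <<'E'
from rig import *
import cv2
# same frame for later comparison
cv2.imwrite("pics/pre.png",capture("side"))
E
```

```text
time_s: 9.87
eef_pos: [517.2, -17.6, 70.6]
ee_rot: [-0.001, 0.995, 0.104, 0.008]
force: [-1.4, 5.6, 1.9]
grip_width: 0.817
rack x,y,z -51.7 -66.2 70.6 yaw err -0.001 tilt -0.0006 0.0083 F [-1.4  5.6  1.9] M [ 0.84  0.2  -0.01] g 0.817 t 9.8667
```

Contact: Fy is up to 5.6 N in the expected direction. I'll release slowly and check the overlay.

```bash
python3 -m inch '[[0,0,0,0,0.06],[0,0,0,0,0.07],[0,0,0,0,0.072],[0,0,0,0,0.075],[0,0,0,0,0.08]]'; python3 w.py; python3 -m inch '[[0,0,0,0,0.0854],[0,0,0,0,0.0854],[0,0,0,0,0.0854],[0,0,0,0,0.0854],[0,0,0,0,0.0854]]';python3 w.py
python3 - <<'E'
from rig import *
import cv2
b=capture("side");cv2.imwrite("pics/post.png",b)
a=cv2.imread("pics/pre.png");d=cv2.absdiff(a,b)[160:240,300:380].max(2);print((d>40).sum())
import numpy as np;ys,xs=np.where(d>40);print(xs.min()+300,xs.max()+300,ys.min()+160,ys.max()+160)if len(xs) else 0
E
```

```text
time_s: 10.33
eef_pos: [517.5, -19.0, 70.4]
ee_rot: [0.001, 0.995, 0.104, 0.009]
force: [0.0, -0.2, -0.4]
grip_width: 0.936
rack x,y,z -51.7 -67.7 70.4 yaw err -0.0 tilt 0.0009 0.0086 F [ 0.  -0.2 -0.4] M [-0.01 -0.   -0.01] g 0.936 t 10.3333
time_s: 10.75
eef_pos: [517.7, -20.0, 70.4]
ee_rot: [0.002, 0.995, 0.104, 0.009]
force: [0.4, -0.4, 0.1]
grip_width: 1.002
rack x,y,z -51.6 -68.6 70.4 yaw err -0.0 tilt 0.0017 0.0088 F [ 0.4 -0.4  0.1] M [ 0.03 -0.01 -0.01] g 1.002 t 10.75
729
300 379 160 227
```

```bash
python3 -m inch '[[0,0,-0.008,0,0.0854],[0,0,-0.012,0,0.0854],[0,0,-0.015,0,0.0854],[0,0,-0.015,0,0.0854],[0,0,-0.02,0,0.0854]]'; python3 w.py
python3 -m inch '[[0,0,-0.03,0,0.0854],[0,-0.01,-0.03,0,0.0854],[0,-0.03,-0.03,0,0.0854],[0,-0.04,-0.01,0,0.0854],[0,-0.04,0,0,0.0854]]'; python3 -m inch '[[0,-0.04,0,0,0.0854],[0,-0.04,0,0,0.0854],[0,-0.04,0,0,0.0854],[0,-0.04,0,0,0.0854],[0,0,0,0,0.0854]]'; python3 ov.py pics/s8.png -53
```

```text
time_s: 11.22
eef_pos: [514.5, -19.4, 141.4]
ee_rot: [0.0, 0.995, 0.104, 0.005]
force: [-0.1, -0.9, 0.0]
grip_width: 1.0
rack x,y,z -54.7 -67.4 141.4 yaw err -0.0 tilt 0.0003 0.0052 F [-0.1 -0.9  0. ] M [0.01 0.03 0.  ] g 1.0 t 11.2167
time_s: 11.63
eef_pos: [489.7, 95.1, 251.6]
ee_rot: [0.002, 0.995, 0.099, 0.009]
force: [1.2, -0.2, -1.0]
grip_width: 1.0
time_s: 12.05
eef_pos: [453.4, 263.6, 256.9]
ee_rot: [0.001, 0.995, 0.101, 0.013]
force: [-0.2, -0.2, 0.4]
grip_width: 1.001
```

View pics/s8.png

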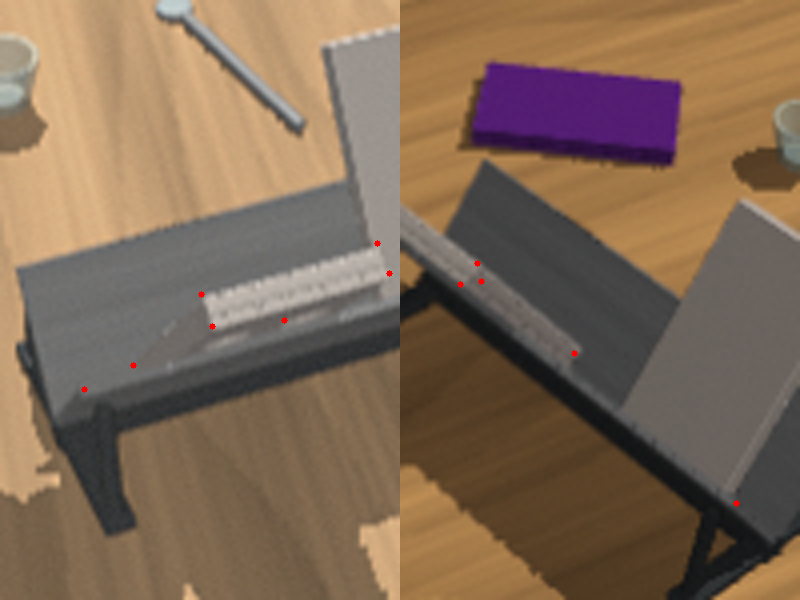

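The top-end corners are at crop (203,297), (383,250), (213,326) and (388,278), within about 1 image px of the predicted home pose. The foot corner at (133,365) matches too. I'll check numerically that the plain slab is unmoved and the scene is still, then hand in.

```bash
python3 - <<'E'
from rig import *
import cv2,numpy as np
a=capture("side").astype(int);b=cv2.imread("pics/side0.png").astype(int)
d=abs(a-b).max(2)[120:190,362:400];print("plain diff px>40:",(d>40).sum(),"of",d.size)
c=capture("side").astype(int);print("moving px:",(abs(a-c).max(2)[110:270,270:450]>40).sum())
s=telemetry.sense();print(s["time_s"],s["force"].round(1))
E
python3 -c "from rig import finish_job;print(finish_job())"
```

```text
plain diff px>40: 15 of 2660
moving px: 18
12.25 [ 0.1 -0.1  0.2]
the job is handed in; nothing more can be done
None
```

The well slab is turned over onto the -y wing with its wells facing down, and I handed the job in after about 12 s of robot time.

- **Method:** The tool cannot tilt with this interface, so I could not pinch the slab across its thickness. I gripped it lightly (25 N) across its 70 mm width instead. With the foot in the valley, it pivoted in the pads as I swung it over. I lowered it until the wing took the load (about 6 N), released it and backed the arm away.
- **Slab position:** In the last side view its visible corners lie within about 1 px (2 mm) of the computed home pose, so it is flat, square and foot in the valley. The scene view agreed to about 1 px at the one corner I compared.
- **Plain slab and stillness:** The plain slab's image is unchanged apart from noise (15 of 2660 px), nothing in the rack area was moving, and the robot was touching nothing.
- **What disagreed:** My first estimate of where to stop was about 12–13 mm short, because the pads grip farther up the slab when nearly open. A picture showed the slab too upright, and I corrected it before letting go.

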